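Shut the draught shield and tare the balance

TASK

The empty beaker is standing on the balance pan ready to be tared. With the fingertips, slide the balance's glass top pane fully shut towards the display by pushing on the far side of its blue lip, then gently press the wide blue tare key, let it come back up and withdraw. Do not press the three small grey keys, do not press tare while the pane is still open, and leave the beaker and everything else on the bench where it stands.

Things in the scene. Friction and masses are not known exactly. Their poses are not given: they have to be found in the camera images.
- balance: white precision balance fixed to the bench, 290 mm deep (own x), 210 wide (y). Origin: centre of footprint at bench level; operator's side (keys, display) at -x. Deck round the keys z = 45 mm; display panel rises behind them from x = -92 mm (z 47) to -38 (z 57). Glass chamber x = -30 to 135, y = +-90 mm, walls up to z = 147. Pan 110 mm wide, centre x = 52, top z = 64.
- shield (a joint): how far the glass top pane is open, m: 0 = fully shut (an end stop), 0.080 = fully open. Opening slides it along the balance's +x (away from the operator) over the rear of the chamber; shutting moves it along -x. It stays where it is left; about 1.5 N moves it. Counts as shut below 0.004.
- shield_lip (a point): on the upright far (+x) face of the blue finger lip at the pane's front edge, mid-width, 8 mm above the pane's top face; axes as the balance's, moves with the pane. The face is 90 mm wide (y), 16 mm high; the lip slopes down on the operator's side. Behind it the pane is flat clear glass for 135 mm, top at z = 147 mm above the bench. Shut, the face is at x = -6 mm of the balance.
- tare_key_top (a point): centre of the top face of the wide blue tare key, on the deck at the operator's side, right of the display's middle; 56 mm wide (balance's y) by 18 mm deep, top 5 mm above the deck, 50 mm above the bench when up. Its axes are the balance's.
- tare_key (a joint): travel of the tare key, m: 0 = up, 0.004 = fully down; it is a spring key, about 1 N to start, 3.5 N at 0.002 where it counts as pressed, 6 N fully down; it comes back up by itself.
- key_a (a joint): travel of the small grey key nearest the tare key, m (0 up, 0.004 down). The three small keys are 16 x 18 mm, tops level with the tare key's, in the same row at 64, 96 and 128 mm from the tare key's centre towards the balance's +y.
- key_b (a joint): travel of the middle small grey key, m (0 up, 0.004 down)
- key_c (a joint): travel of the small grey key farthest from the tare key, m (0 up, 0.004 down)
- beaker: loose clear beaker, 56 mm wide, 65 mm high, standing on the pan inside the chamber; origin at the centre of its underside, z up along it. Its top stays 13 mm below the pane. To be left alone.
- beaker_mid (a point): centre of the beaker, half-way up
- bottle_a: loose small amber bottle with a white cap, 28 mm wide, 62 mm high, beside the balance's +y side; origin at the centre of its underside. To be left alone.
- bottle_b: second such bottle, 28 mm wide, 62 mm high, same side; origin at the centre of its underside. To be left alone.
- filter: loose blue syringe filter, 26 mm wide, 21 mm high, same side; origin at the centre of its underside. To be left alone.
- tweezers: loose steel tweezers, 127 mm long (own y), 14 mm wide, 10 mm high, lying beside the balance's -y side; origin at the centre of the underside. To be left alone.
- pipette: loose white hand pipette, 229 mm long (own x), 44 mm wide, 31 mm high, lying on the balance's -y side; origin at the centre of the underside. To be left alone.
- notebook: blue notebook, 205 mm (own x) by 149 mm by 16 mm, lying at the left of the bench; origin at the centre of its underside. To be left alone.
- marker: loose black and red marker pen, 130 mm long (own y), 13 mm thick, lying at the right, towards the robot; origin at the centre of its underside. To be left alone.

How it is judged (in metres and radians):
On the way, in this order (a step that is already met when the one before it is completed fails the run):
1. the pane is slid shut (value of joint shield below 0.004 m), for 0.2 s.
2. with the pane shut, the tare key is pressed (value of joint shield below 0.004 m and value of joint tare_key above 0.002 m), for 0.1 s.
At the end, for the whole second after the job is handed in: The pane is shut (within 4 mm of its stop), the tare key has been pressed at least 2 mm after that and is up again (within 1 mm), the grey keys are up, the beaker stands upright and at rest on the pan within 8 mm of where it was, and the other loose things are within 10 mm of where they were (value of joint shield below 0.004 m and value of joint each of tare_key, key_a, key_b, key_c below 0.001 m and distance of beaker_mid from where it was at the start of the episode below 0.008 m and angle between beaker's own z axis and vertical below 0.1 rad and linear speed of beaker below 0.02 m/s and distance of each of bottle_a, bottle_b, filter, tweezers, pipette, notebook, marker from where it was at the start of the episode below 0.01 m); the robot touches nothing.
It fails at once if the tare key is pressed while the pane is open by more than 6 mm (value of joint tare_key above 0.0015 m and value of joint shield above 0.006 m).
It fails at once if one of the small grey keys is pressed (1.5 mm) (value of joint any of key_a, key_b, key_c above 0.0015 m).
It fails at once if the balance is pushed anywhere with more than 30 N (contact force between any of the fingers, the arm and balance above 30 N).
It fails at once if the beaker is touched, lifted or shifted by more than 8 mm (contact force between the fingers and beaker above 0.5 N or distance of beaker_mid from where it was at the start of the episode above 0.008 m).
It fails at once if a thing on the bench is moved by more than 10 mm (distance of any of bottle_a, bottle_b, filter, tweezers, pipette, notebook, marker from where it was at the start of the episode above 0.01 m).
It also fails if it takes over 43 s, if anything falls off the work surface, if the arm or the gripper's body presses on something with over 40 N, if the wrist force passes 120 N, or if a joint passes its speed limit or range.

ROBOT

A 6-joint arm with a two-finger parallel gripper is mounted at the origin on a cart in front of the work surface, level with it; the furniture and walls round the work are solid. World frame = base frame: x ahead of the robot, y to its left, z up, the work surface at z = 0. Lengths are in mm, angles in rad, forces in N, time in s.
With the tool pointing down it reaches from about 400 to 925 mm from the base axis. Payload 12.5 kg.
Tool frame: the origin (TCP) lies midway between the tips of the shut fingers; the grasp point (between the pads) lies 19 mm behind it; z points along the fingers, y is the line along which they close (so a half turn about z gives the same grasp; the last joint's range is limited). The gripper opens to 95 mm and grips with 3 to 60 N. Pads are 20 mm wide; open, the fingers measure 119 mm over their backs; the gripper's body (75 mm by 180 mm) begins 59 mm behind the grasp point.
Start: joints at [-1.319, 0.491, 1.559, -0, 1.092, -0.106], TCP at [218.908, -585.432, 178.661] pointing down, gripper open.
Joint ranges: [-3.1, 3.1], [-0.84, 2.19], [0.05, 2.79], [-1.13, 4.28], [0.06, 2.93], [-2.69, 2.69]. Speed limits (rad/s): [2.22, 2.22, 2.79, 3.14, 3.14, 3.14].

INTERFACE

Orientations are given as [roll, pitch, yaw] about the fixed x, y, z axes, in that order (R = Rz(yaw) Ry(pitch) Rx(roll)).
In Python, from cell import readout, eyes, env gives the robot as it stands.
- The arm moves only by the tool move_arm, never from a script. Its argument "plan" is a list of rows, each a list of 3 entries, a list of its own where there are three numbers: the turn, a rotation vector about the tool's x, y, z in degrees, then the shift along the tool's x, y, z in m, then the gripper command: -1 is shut, 1 is fully open, values between are in proportion. In form: [[[ax, ay, az], [x, y, z], jaw], ...]. A call has 1 to 5 rows; each row is the pose to reach, as a shift and turn from the pose commanded when the call began, along the tool's axes at that moment; what a row does not reach only later rows make up. A row lasts 1/8 s, in which the tool goes at most 62.5 mm and 10.7 degrees, less where a joint would pass 70% of its speed; a pose out of reach is approached as far as the arm can. A call with a gripper value outside its range is refused whole. The fingers move at their own pace and stop on an object; the grip force is fixed at half the most. Time passes only in rows, so rows that repeat a pose let the fingers close. It gives the time, the measured TCP pose, the force, the opening and the grip force at its end, in the units of the state.
- readout.state(): the state, without advancing time (a new reading comes with each control period).
- eyes.read_camera(name): name is "scene" or "top" or "wrist"; returns a dict with "img" (420x560x3 uint8, red, green, blue), "K" (3x3 intrinsics, pixels), "extrinsics" (4x4, takes a point from camera to world coordinates). Camera axes: x right, y up, looking along -z (the intrinsics and any distortion apply to the point x, -y, -z); pixel columns grow to the right and rows downward; lengths in mm; the calibration is good to about 2 mm. A picture is of the moment at which its call begins. There is no depth.
- env.job_done(): hands the job in; it is judged then, once.
Trained networks look in a picture, given as the dict that the camera call returned (one of the last four; its "shot" number tells which), for a name from the list of things; names that differ only in an ending like _2 or _b are one class to them, and where a whole thing is asked for, a point or a joint stands for the part that bears it (a point fixed in the world has none). Each returns a list of dicts, best first, with "score" (0 to 1); they miss things now and then, are a little off and sometimes report something else, mostly with a low value. They report only what shows in the picture. A call takes as long as a camera call.
- eyes.cut_out(picture, name): "mask" (420x560 bool, what is visible of it) and "uv" ([column, row] in pixels, amid what is visible of it).
The state is a dict: "t": time; "joints": joint angles; "qvel": joint speeds; "tau": joint torques, N m; "eef_pos": TCP position; "tcp_rot": TCP orientation; "ft_force": force on the tool from outside, world axes, zero at the start; "moment": the same for the moment, N m; "opening": opening from 0.0 (shut) to 1.0 (fully open); "grip_force": force on a finger pad.
Only numpy, scipy, OpenCV 4.12 (cv2) and the standard library are available. Lean on these libraries where they do the work, as an engineer would, in place of code of your own. Each camera call takes 0.05 s, during which the arm holds its last target. There are 200 camera calls.

## Working session

There is one attempt and no reset: what is moved stays moved. The work goes in short steps, Python scripts to look and compute and a tool call to move; the robot and the scene stay as the last step left them, time stands still between calls to the robot, and variables do not carry over. Pictures are saved under pics/ and viewed, at most 10 in all, crops included, and the job is handed in when it is done.

Besides the shell and the picture viewer there is one more tool, called after "Call:" by a JSON object that holds its "api" and its "payload". move_arm: Moves the arm, as the interface text tells. Its arguments: {"type":"object","properties":{"plan":{"type":"array","items":{"type":"array"}}},"required":["plan"]}

```bash
mkdir -p pics
cat > h.py <<'E'
import numpy as np, cv2
from cell import readout, eyes, env
from scipy.spatial.transform import Rotation as R
def shot(n,fn=None):
    p=eyes.read_camera(n)
    if fn: cv2.imwrite('pics/'+fn,p['img'][:,:,::-1])
    return p
def ray(p,uv):
    K=np.array(p['K']);E=np.array(p['extrinsics'])
    d=np.linalg.inv(K)@[uv[0],uv[1],1.]
    d=E[:3,:3]@[d[0],-d[1],-d[2]]
    return E[:3,3],d/np.linalg.norm(d)
def proj(p,X):
    K=np.array(p['K']);E=np.array(p['extrinsics'])
    c=E[:3,:3].T@(np.array(X)-E[:3,3]);c=K@[c[0],-c[1],-c[2]];return c[:2]/c[2]
def atz(p,uv,z):
    o,d=ray(p,uv);return o+d*(z-o[2])/d[2]
def tri(rs):
    A=sum(np.eye(3)-np.outer(d,d) for o,d in rs);b=sum((np.eye(3)-np.outer(d,d))@o for o,d in rs)
    return np.linalg.solve(A,b)
E
python3 - <<'E'
from h import *
s=readout.state();print(s['t'],s['eef_pos'],s['tcp_rot'],s['ft_force'],s['opening'])
ps={n:shot(n,n+'0.png') for n in('scene','top','wrist')}
for n,p in ps.items():
    print(n,np.round(p['extrinsics'],2).tolist(),p['K'][0][0] , [k for k in p])
    if n=='wrist':continue
    for t in('shield_lip','tare_key_top','key_a','balance','beaker'):
        for r in eyes.cut_out(p,t)[:3]:
            print(n,t,round(r['score'],2),np.round(r['uv'],1),r['mask'].sum(),cv2.minAreaRect(np.argwhere(r['mask'])[:,::-1].astype(np.float32)))
E
```

```text
0.0 [ 218.81181798 -585.12776737  178.0408372 ] [-3.14043973e+00 -1.01290093e-04  3.57775196e-01] [-0.59316403 -0.96543282  1.31286203] 1.0007766547030508
scene [[-0.72, 0.52, -0.47, -12.83], [-0.69, -0.53, 0.48, 660.26], [0.0, 0.67, 0.74, 1056.97], [0.0, 0.0, 0.0, 1.0]] 469.09833318092365 ['img', 'K', 'extrinsics', 'shot']
scene shield_lip 0.57 [242.8 188.5] 2358 ((243.60003662109375, 187.1999969482422), (45.615779876708984, 66.18761444091797), 63.43495178222656)
scene tare_key_top 0.57 [312.9 254.4] 110 ((311.9999694824219, 256.0), (6.101701259613037, 18.859806060791016), 56.30992889404297)
scene key_a 0.44 [284.5 272.2] 46 ((284.0, 273.5), (6.363960266113281, 6.363961219787598), 45.0)
scene balance 0.66 [262.3 229.5] 9238 ((263.3385314941406, 224.6868438720703), (141.19467163085938, 85.87898254394531), 48.96465301513672)
scene beaker 0.78 [259.8 219.7] 417 ((259.0, 217.0), (26.0, 18.0), 90.0)
top [[-0.02, 0.98, -0.18, 333.83], [-1.0, -0.02, 0.01, 57.28], [0.01, 0.18, 0.98, 1393.73], [0.0, 0.0, 0.0, 1.0]] 511.0614369829745 ['img', 'K', 'extrinsics', 'shot']
top shield_lip 0.96 [276
[... 400 characters left out ...]
 tare_key_top 0.52 [283.3 265.5] 152 ((283.00494384765625, 264.95050048828125), (20.497766494750977, 7.6617865562438965), 5.710593223571777)
top key_a 0.6 [234.7 260.6] 35 ((234.5, 258.0), (6.0, 5.0), 90.0)
top key_a 0.4 [258.9 262.2] 40 ((259.0000305175781, 261.5000305175781), (6.363961219787598, 6.363960266113281), 45.0)
top balance 0.82 [271.9 205.2] 10341 ((271.93231201171875, 202.75765991210938), (79.62863159179688, 142.53857421875), 7.594644546508789)
top beaker 0.54 [273.8 197.7] 191 ((271.5, 200.5), (11.0, 19.0), 90.0)
wrist [[0.35, 0.9, 0.25, 289.19], [-0.94, 0.34, 0.09, -558.78], [-0.0, -0.27, 0.96, 384.91], [0.0, 0.0, 0.0, 1.0]] 365.7388641433608 ['img', 'K', 'extrinsics', 'shot']
```

View pics/scene0.png

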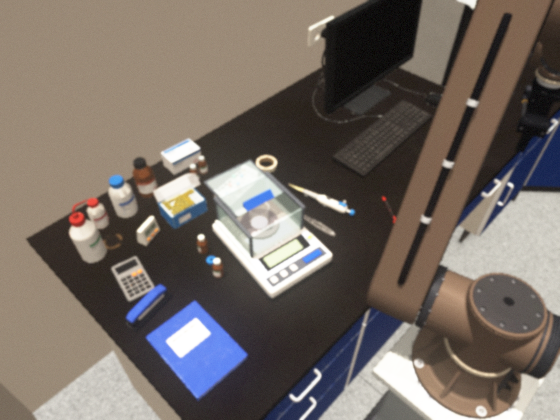

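View pics/top0.png

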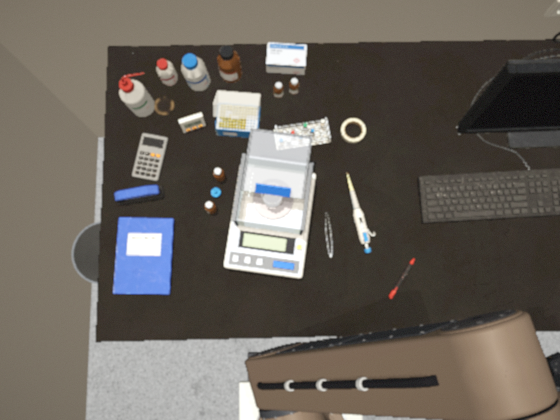

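The pane is open. In the top view the blue lip is at about (272,191), the tare key at (284,265), and the grey keys to its left at (235..260, 260). I'll measure the blue parts by colour in both views.

Run:
```python
from h import *
ps={n:shot(n) for n in('scene','top')}
roi={'scene':[(230,185,285,215),(295,240,330,270)],'top':[(250,180,298,202),(268,255,300,275)]}
res={}
for n,p in ps.items():
    hsv=cv2.cvtColor(p['img'],cv2.COLOR_RGB2HSV)
    for i,(a,b,c,d) in enumerate(roi[n]):
        m=np.zeros(hsv.shape[:2],np.uint8)
        m[b:d,a:c]=cv2.inRange(hsv,(100,110,60),(130,255,255))[b:d,a:c]
        k,l,st,ce=cv2.connectedComponentsWithStats(m);j=1+np.argmax(st[1:,4])
        r=cv2.minAreaRect(np.argwhere(l==j)[:,::-1].astype(np.float32))
        res[n,i]=ce[j];print(n,i,ce[j],st[j],r,cv2.boxPoints(r).round(1).tolist())
        if n=='top':print(np.round([atz(p,q,[155,50][i])[:2] for q in cv2.boxPoints(r)],1).tolist())
for i in(0,1):
    print(i,tri([ray(ps[n],res[n,i]) for n in ps]),[atz(ps[n],res[n,i],[155,50][i]) for n in ps])
def crop(n,a,b,c,d,f):
    return cv2.resize(ps[n]['img'][b:d,a:c,::-1],None,fx=f,fy=f,interpolation=cv2.INTER_CUBIC)
cv2.imwrite('pics/c.png',np.hstack([crop('top',220,120,325,285,3.6),crop('scene',205,160,335,295,3.6)[:594] if 0 else cv2.resize(crop('scene',205,155,335,295,3.6),(450,594))]))
```

```text
scene 0 [257.94776119 199.76865672] [244 190  30  20 268] ((258.0, 200.0), (8.944271087646484, 30.4105224609375), 63.43495178222656) [[242.39999389648438, 202.8000030517578], [269.6000061035156, 189.1999969482422], [273.6000061035156, 197.1999969482422], [246.39999389648438, 210.8000030517578]]
scene 1 [311.67241379 255.82758621] [303 250  19  13 116] ((311.67645263671875, 255.7941436767578), (6.173949241638184, 19.207839965820312), 59.036251068115234) [[301.8999938964844, 258.1000061035156], [318.29998779296875, 248.1999969482422], [321.5, 253.5], [305.0, 263.3999938964844]]
top 0 [272.52758621 189.94482759] [255 184  35  13 290] ((272.4299621582031, 189.989990234375), (34.223968505859375, 8.626703262329102), 8.130102157592773) [[254.89999389648438, 191.8000030517578], [256.1000061035156, 183.3000030517578], [290.0, 188.10000610351562], [288.79998779296875, 196.6999969482422]]
[[621.3, 104.2], [643.1, 100.9], [629.0, 16.7], [607.3, 20.3]]
top 1 [283.25210084 264.63865546] [273 261  21   8 119] ((283.1899719238281, 264.66998291015625), (20.081832885742188, 5.798276424407959), 8.130102157592773) [[272.79998779296875, 266.1000061035156], [273.70001220703125, 260.3999938964844], [293.5, 263.20001220703125], [292.70001220703125, 269.0]]
[[444.8, 63.6], [459.9, 61.1], [451.3, 9.0], [436.3, 11.6]]
0 [627.30696794  61.18219209 152.19283403] [array([626.82399071,  63.75799221, 155.        ]), array([625.28366018,  60.25308826, 155.        ])]
1 [449.64830276  36.69475046  44.58244362] [array([448.22859526,  40.61850142,  50.        ]), array([448.15533501,  36.14365135,  50.        ])]
```

View pics/c.png

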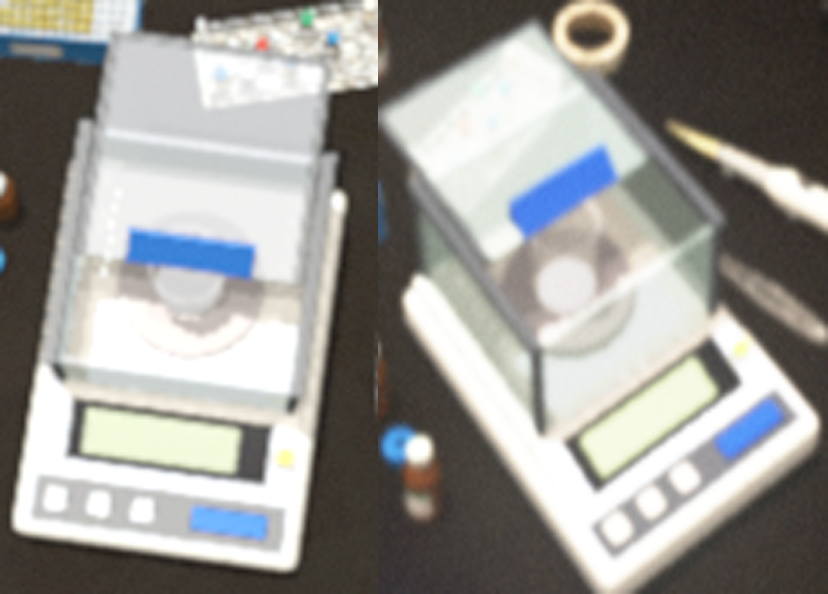

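The lip's far edge is at about (634, 58), the tare key at (448, 38) and the balance yaw is about -9.4°. The triangulated heights, 152 and 45, agree with the text. I'll move to a viewing pose above and behind the lip.

Call:
{"api": "move_arm", "payload": {"plan": [[[0, 0, 6], [0.045, -0.031, -0.016], -1], [[0, 0, 12], [0.09, -0.062, -0.032], -1], [[0, 0, 18], [0.135, -0.093, -0.048], -1], [[0, 0, 24], [0.18, -0.124, -0.064], -1], [[0, 0, 30], [0.225, -0.155, -0.08], -1]]}}

```text
t: 1.38
eef_pos: [376.1, -359.9, 259.3]
tcp_rot: [3.141, -0.0, -0.169]
ft_force: [0.2, -0.6, 0.4]
opening: 0.532
grip_force: 0.0
```

```bash
cat >> h.py <<'E'
def go(T,yaw=-0.164):
    s=readout.state();r=s['tcp_rot'];Rm=R.from_euler('xyz',r)
    Rt=R.from_euler('xyz',[np.pi,0,yaw])
    print('t',s['t'],'pos',np.round(s['eef_pos'],1),np.round(r,3),'f',np.round(s['ft_force'],1),'shift',np.round(Rm.inv().apply(np.array(T)-s['eef_pos']),1),'turn',np.round(np.degrees((Rm.inv()*Rt).as_rotvec()),2))
E
python3 -c "
from h import *
go([665,55,260])"
```

```text
t 1.375 pos [ 376.1 -359.9  259.3] [ 3.141 -0.    -0.169] f [ 0.2 -0.6  0.4] shift [ 214.8 -457.7   -0.7] turn [ 0.02 -0.02 -0.31]
```

Call:
{"api": "move_arm", "payload": {"plan": [[[0, 0, 0], [0.024, -0.051, 0], -1], [[0, 0, 0], [0.048, -0.102, 0], -1], [[0, 0, 0], [0.072, -0.153, 0], -1], [[0, 0, 0], [0.096, -0.204, 0], -1], [[0, 0, 0], [0.12, -0.255, 0], -1]]}}

```text
t: 2.0
eef_pos: [536.7, -128.1, 258.8]
tcp_rot: [3.141, -0.0, -0.166]
ft_force: [0.7, -0.4, 0.3]
opening: 0.024
grip_force: 0.0
```

Call:
{"api": "move_arm", "payload": {"plan": [[[0, 0, 0], [0.024, -0.051, 0], -1], [[0, 0, 0], [0.048, -0.102, 0], -1], [[0, 0, 0], [0.072, -0.153, 0], -1], [[0, 0, 0], [0.095, -0.203, 0], -1], [[0, 0, 0], [0.095, -0.203, 0], -1]]}}

```text
t: 2.62
eef_pos: [664.0, 57.8, 257.6]
tcp_rot: [-3.141, 0.001, -0.162]
ft_force: [-1.0, -0.6, 0.3]
opening: 0.007
grip_force: 0.0
```

Run:
```python
from h import *
go([665,55,260])
p=shot('wrist','w1.png')
hsv=cv2.cvtColor(p['img'],cv2.COLOR_RGB2HSV)
m=cv2.inRange(hsv,(100,110,60),(130,255,255))
k,l,st,ce=cv2.connectedComponentsWithStats(m)
for j in range(1,k):
    if st[j,4]<150: continue
    r=cv2.minAreaRect(np.argwhere(l==j)[:,::-1].astype(np.float32));b=cv2.boxPoints(r)
    print(st[j],ce[j].round(1),b.round(1).tolist(),np.round([atz(p,q,163)[:2] for q in b],1).tolist(),np.round([atz(p,q,147)[:2] for q in b],1).tolist())
print(proj(p,readout.state()['eef_pos']))
```

```text
t 2.625 pos [664.   57.8 257.6] [-3.141e+00  1.000e-03 -1.620e-01] f [-1.  -0.6  0.3] shift [ 1.4  2.6 -2.4] turn [-0.01  0.04  0.1 ]
[  98    0  125   56 1336] [175.   38.9] [[97.5, 18.799999237060547], [217.10000610351562, -1.2000000476837158], [225.39999389648438, 48.29999923706055], [105.69999694824219, 68.19999694824219]] [[823.6, 168.8], [822.2, 78.0], [788.3, 78.8], [789.3, 172.7]] [[828.1, 175.4], [826.6, 79.8], [790.9, 80.6], [792.0, 179.5]]
[145 187  22  21 361] [155.2 196.4] [[145.0, 187.0], [166.0, 187.0], [166.0, 207.0], [145.0, 207.0]] [[693.7, 167.1], [690.8, 149.7], [673.9, 154.0], [676.8, 171.6]] [[691.3, 173.6], [688.3, 155.2], [670.5, 159.7], [673.5, 178.3]]
[  0 208  30  30 613] [ 12.7 221.8] [[-7.5, 216.39999389648438], [23.0, 205.39999389648438], [30.5, 226.3000030517578], [0.10000000149011612, 237.3000030517578]] [[689.8, 303.0], [695.0, 273.8], [676.1, 273.9], [670.7, 303.6]] [[687.3, 316.7], [692.7, 286.0], [672.8, 286.0], [667.1, 317.3]]
[ 232  227  103   21 2047] [283.3 236.7] [[232.0, 247.0], [232.0, 227.0], [334.0, 227.0], [334.0, 247.0]] [[629.0, 105.6],
[... 532 characters left out ...]
, [100.0999984741211, 304.0], [7.300000190734863, 314.8999938964844]] [[641.9, 312.9], [638.6, 227.8], [593.7, 236.5], [596.7, 324.9]] [[636.8, 327.1], [633.4, 237.5], [586.0, 246.6], [589.2, 339.8]]
[478 264  15  14 151] [485.3 270.8] [[478.0, 264.0], [492.0, 264.0], [492.0, 277.0], [478.0, 277.0]] [[577.6, -107.9], [575.6, -120.2], [562.7, -120.1], [564.8, -107.7]] [[569.1, -116.0], [566.9, -129.0], [553.4, -128.9], [555.5, -115.8]]
[  24  338   91   37 3006] [ 68.1 356.5] [[24.0, 374.0], [24.0, 338.0], [114.0, 338.0], [114.0, 374.0]] [[531.8, 332.3], [570.5, 318.2], [556.7, 234.1], [517.5, 245.5]] [[520.8, 347.6], [561.6, 332.7], [547.1, 244.1], [505.8, 256.1]]
[281.91739344 239.58187101]
```

View pics/w1.png

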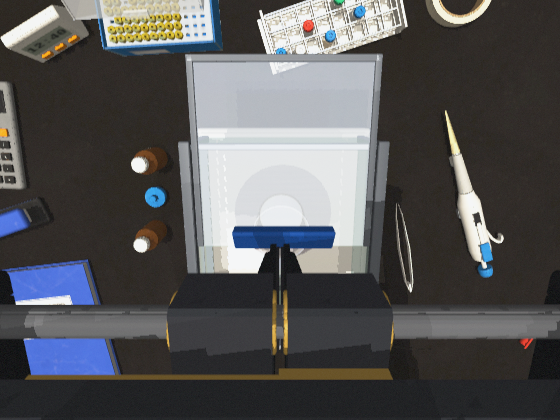

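The wrist view shows the lip at columns 232–334, with its far face foot at row 227, which gives a face of about (635, 59) and agrees with the top view. I'll descend behind it.

Call:
{"api": "move_arm", "payload": {"plan": [[[0, 0, 0], [0.0, 0.003, 0.03], -1], [[0, 0, 0], [0.0, 0.003, 0.06], -1], [[0, 0, 0], [0.0, 0.003, 0.085], -1], [[0, 0, 0], [0.0, 0.003, 0.1], -1], [[0, 0, 0], [0.0, 0.003, 0.1], -1]]}}

```text
t: 3.3
eef_pos: [662.1, 51.2, 158.2]
tcp_rot: [3.141, 0.001, -0.167]
ft_force: [0.2, 0.2, 0.8]
opening: 0.005
grip_force: 0.0
```

Run:
```python
from h import *
go([663,54.5,153])
p=shot('wrist','w2.png')
```

```text
t 3.3 pos [662.1  51.2 158.2] [ 3.141e+00  1.000e-03 -1.670e-01] f [0.2 0.2 0.8] shift [ 0.4 -3.5  5.2] turn [ 0.02  0.07 -0.15]
```

View pics/w2.png

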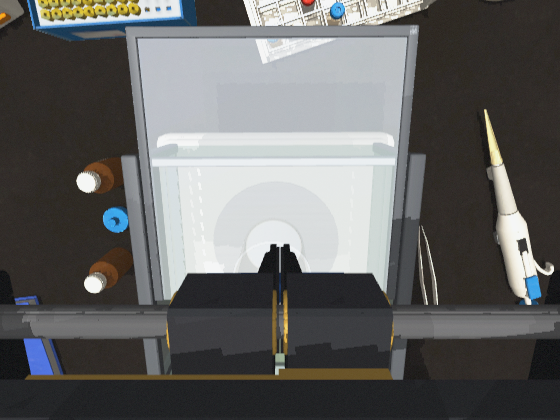

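Call:
{"api": "move_arm", "payload": {"plan": [[[0, 0, 0], [0.0, -0.002, 0.005], -1], [[0, 0, 0], [-0.008, -0.003, 0.005], -1], [[0, 0, 0], [-0.016, -0.003, 0.005], -1], [[0, 0, 0], [-0.023, -0.003, 0.005], -1], [[0, 0, 0], [-0.03, -0.003, 0.005], -1]]}}

```text
t: 3.98
eef_pos: [632.9, 59.9, 153.8]
tcp_rot: [3.142, -0.0, -0.166]
ft_force: [0.4, -0.1, -0.5]
opening: 0.006
grip_force: 0.0
```

Call:
{"api": "move_arm", "payload": {"plan": [[[0, 0, 0], [-0.006, 0, 0], -1], [[0, 0, 0], [-0.012, 0, 0], -1], [[0, 0, 0], [-0.018, 0, 0], -1], [[0, 0, 0], [-0.024, 0, 0], -1], [[0, 0, 0], [-0.03, 0, 0], -1]]}}

```text
t: 4.6
eef_pos: [603.5, 64.7, 153.6]
tcp_rot: [3.141, -0.0, -0.166]
ft_force: [-0.5, -0.7, 0.5]
opening: 0.008
grip_force: 0.0
```

Run:
```python
from h import *
go([663,54.5,153])
p=shot('top','t2.png')
cv2.imwrite('pics/t2c.png',cv2.resize(p['img'][120:285,200:350,::-1],None,fx=3.6,fy=3.6,interpolation=cv2.INTER_CUBIC))
```

```text
t 4.6 pos [603.5  64.7 153.6] [ 3.141 -0.    -0.166] f [-0.5 -0.7  0.5] shift [60.4  0.3  0.6] turn [ 0.01 -0.   -0.1 ]
```

View pics/t2c.png

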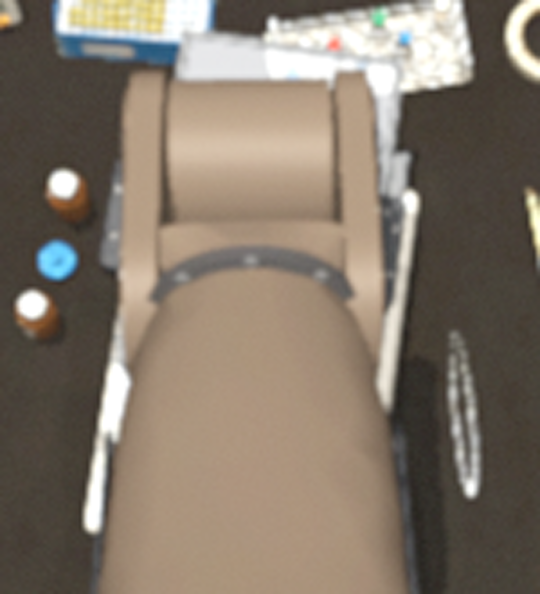

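Run:
```python
from h import *
p=shot('wrist');q=shot('scene')
a=cv2.resize(p['img'][:,:,::-1],(400,300))
b=cv2.resize(q['img'][150:300,190:340,::-1],(400,400),interpolation=cv2.INTER_CUBIC)
cv2.imwrite('pics/w3.png',np.hstack([np.vstack([a,np.zeros((100,400,3),np.uint8)]),b]))
```

```text
(no output)
```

View pics/w3.png

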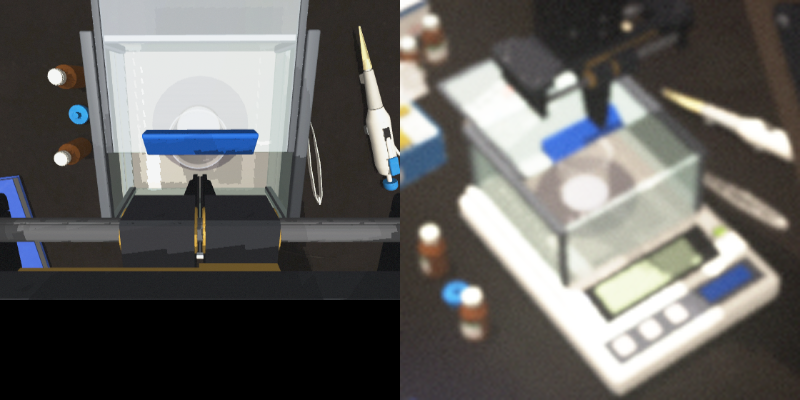

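Run:
```python
from h import *
go([603,65,153]);print(readout.state()['joints'].round(3) if hasattr(readout.state()['joints'],'round') else readout.state()['joints'])
for n,roi in(('wrist',(150,150,420,240)),('scene',(230,180,290,215))):
    p=shot(n);hsv=cv2.cvtColor(p['img'],cv2.COLOR_RGB2HSV);a,b,c,d=roi
    m=np.zeros(hsv.shape[:2],np.uint8);m[b:d,a:c]=cv2.inRange(hsv,(100,110,60),(130,255,255))[b:d,a:c]
    k,l,st,ce=cv2.connectedComponentsWithStats(m);j=1+np.argmax(st[1:,4])
    bx=cv2.boxPoints(cv2.minAreaRect(np.argwhere(l==j)[:,::-1].astype(np.float32)))
    print(n,st[j],ce[j],bx.round(1).tolist())
    for z in(147,163):print(z,np.round([atz(p,q,z)[:2] for q in bx],1).tolist())
    print('tcp',proj(p,readout.state()['eef_pos']),'tcp+30',proj(p,readout.state()['eef_pos']+np.array([0,0,30])))
    print('old lip foot',proj(p,[635,59,147]),'cam',np.array(p['extrinsics'])[:3,3])
```

```text
t 4.75 pos [603.7  64.8 153.8] [ 3.142 -0.    -0.166] f [ 0.6 -0.5  0.5] shift [-0.7 -0.1  0.8] turn [ 0.   -0.01 -0.1 ]
[-0.002  0.491  1.633 -0.     1.017  1.735]
wrist [ 199  183  163   35 5382] [280.00780379 199.76960238] [[199.0, 217.0], [199.0, 183.0], [361.0, 183.0], [361.0, 217.0]]
147 [[623.1, 110.8], [643.7, 106.1], [627.8, 11.3], [606.8, 13.5]]
163 [[627.2, 106.4], [646.2, 102.1], [631.5, 14.4], [612.1, 16.4]]
tcp [278.93063688 238.28783791] tcp+30 [278.88644219 257.95364097]
old lip foot [279.74256017 184.29135843] cam [677.74378576  52.14734404 360.524189  ]
scene [244 189  29  21 230] [257.15652174 200.12173913] [[242.39999389648438, 203.1999969482422], [268.70001220703125, 188.60000610351562], [272.8999938964844, 196.1999969482422], [246.60000610351562, 210.8000030517578]]
147 [[653.2, 96.4], [641.8, 7.8], [613.1, 20.7], [625.1, 107.6]]
163 [[641.4, 106.3], [630.3, 19.3], [602.1, 31.9], [613.9, 117.3]]
tcp [263.73891767 204.59920362] tcp+30 [263.55314638 196.67376841]
old lip foot [257.15724471 199.40592052] cam [ -12.83079141  660.26229416 1056.96686311]
```

Three views agree that the lip hasn't moved: its face foot is still at about (635, 59). The fingers are now on the operator's side of it, so they passed over. I'll compare the true fingertip height with the reported TCP.

Run:
```python
from h import *
e=np.array(readout.state()['eef_pos'])
out=[]
for n,(a,b,c,d) in(('wrist',(220,170,345,280)),('scene',(235,160,295,213))):
    p=shot(n);f=400/(c-a)
    im=cv2.resize(p['img'][b:d,a:c,::-1],None,fx=f,fy=f,interpolation=cv2.INTER_CUBIC)
    for dz,col in((0,(0,0,255)),(10,(0,255,255)),(20,(0,255,0)),(30,(255,0,255))):
        q=(proj(p,e+[0,0,dz])-[a,b]+.5)*f;cv2.drawMarker(im,tuple(int(v) for v in q),col,cv2.MARKER_CROSS,10,1)
    out.append(cv2.resize(im,(400,352)))
cv2.imwrite('pics/w4.png',np.hstack(out))
```

```text
(no output)
```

View pics/w4.png

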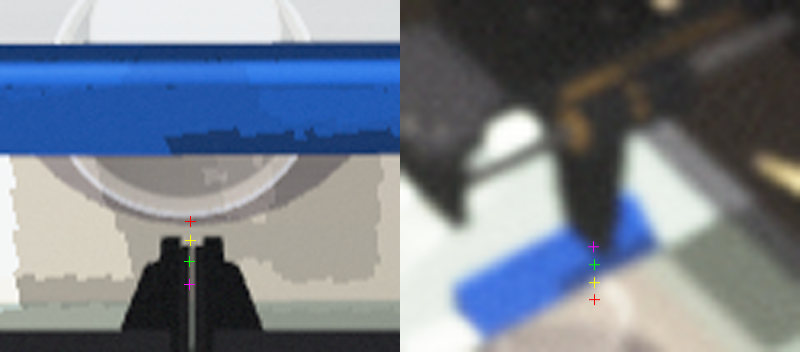

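The scene view shows the real fingertips 30–37 mm above the reported TCP (wrist view agrees, allowing for finger width), so they cleared the lip. I'll go back behind the lip and lower in guarded steps.

Call:
{"api": "move_arm", "payload": {"plan": [[[0, 0, 0], [0, 0, -0.015], -1], [[0, 0, 0], [0.03, 0, -0.015], -1], [[0, 0, 0], [0.062, 0, -0.015], -1], [[0, 0, 0], [0.062, 0, 0.0], -1], [[0, 0, 0], [0.062, 0, 0.006], -1]]}}

```text
t: 5.58
eef_pos: [663.9, 54.5, 146.6]
tcp_rot: [3.141, 0.002, -0.166]
ft_force: [-0.6, 0.4, -0.3]
opening: 0.004
grip_force: 0.0
```

Call:
{"api": "move_arm", "payload": {"plan": [[[0, 0, 0], [0, 0, 0.002], -1], [[0, 0, 0], [0, 0, 0.004], -1], [[0, 0, 0], [0, 0, 0.006], -1], [[0, 0, 0], [0, 0, 0.008], -1], [[0, 0, 0], [0, 0, 0.008], -1]]}}

```text
t: 6.2
eef_pos: [664.9, 54.5, 139.5]
tcp_rot: [3.141, 0.0, -0.166]
ft_force: [0.1, 0.2, 0.1]
opening: 0.004
grip_force: 0.0
```

Run:
```python
from h import *
go([665,54.5,120])
e=np.array(readout.state()['eef_pos'])
p=shot('wrist');im=p['img'].astype(int).sum(2)
u,v=proj(p,e);u=int(u)
# tip row: dark finger columns near centre
for du in(-5,5):
    print(im[190:262:3,u+du].tolist())
for dz in(0,20,30,36):
    for hx in(0,10): print(dz,hx,proj(p,e+[hx*.987,-hx*.163,dz]).round(1))
```

```text
t 6.2 pos [664.9  54.5 139.5] [ 3.141  0.    -0.166] f [0.1 0.2 0.1] shift [ 0.1 -0.1 19.5] turn [ 0.01  0.01 -0.1 ]
[649, 658, 657, 656, 658, 656, 655, 659, 655, 654, 656, 654, 659, 643, 696, 698, 697, 698, 190, 70, 64, 62, 76, 76]
[656, 655, 654, 654, 657, 655, 656, 657, 656, 656, 658, 655, 658, 639, 697, 698, 697, 695, 507, 95, 76, 85, 85, 84]
0 0 [278.9 238.7]
0 10 [278.9 222.8]
20 0 [278.9 251.2]
20 10 [278.9 233.9]
30 0 [278.9 258.4]
30 10 [278.8 240.3]
36 0 [278.9 263.1]
36 10 [278.8 244.5]
```

Call:
{"api": "move_arm", "payload": {"plan": [[[0, 0, 0], [0, 0, 0.003], -1], [[0, 0, 0], [0, 0, 0.006], -1], [[0, 0, 0], [0, 0, 0.009], -1], [[0, 0, 0], [0, 0, 0.012], -1], [[0, 0, 0], [0, 0, 0.012], -1]]}}

```text
t: 6.88
eef_pos: [664.9, 54.4, 127.3]
tcp_rot: [3.141, 0.0, -0.166]
ft_force: [0.0, -0.5, -0.7]
opening: 0.005
grip_force: 0.0
```

Call:
{"api": "move_arm", "payload": {"plan": [[[0, 0, 0], [0, 0, 0.001], -1], [[0, 0, 0], [0, 0, 0.002], -1], [[0, 0, 0], [0, 0, 0.003], -1], [[0, 0, 0], [0, 0, 0.003], -1]]}}

```text
t: 7.38
eef_pos: [664.9, 54.4, 124.5]
tcp_rot: [3.141, 0.0, -0.166]
ft_force: [-0.1, -0.2, -1.1]
opening: 0.004
grip_force: 0.0
```

Call:
{"api": "move_arm", "payload": {"plan": [[[0, 0, 0], [0, 0, 0.001], -1], [[0, 0, 0], [0, 0, 0.002], -1], [[0, 0, 0], [0, 0, 0.003], -1], [[0, 0, 0], [0, 0, 0.003], -1]]}}

```text
t: 7.88
eef_pos: [664.9, 54.4, 121.5]
tcp_rot: [3.141, 0.0, -0.166]
ft_force: [0.0, 0.4, -0.6]
opening: 0.007
grip_force: 0.0
```

Run:
```python
from h import *
go([665,54.5,120])
e=np.array(readout.state()['eef_pos'])
a=shot('wrist')['img'].astype(int).sum(2)
p=shot('scene')
print(a[225:262:2,274].tolist(),a[225:262:2,284].tolist())
im=p['img']
(a,b)=(225,150);f=8
o=cv2.resize(im[b:b+60,a:a+70,::-1],None,fx=f,fy=f,interpolation=cv2.INTER_CUBIC)
for dz,col in((20,(0,0,255)),(28,(0,255,255)),(36,(0,255,0))):
    q=(proj(p,e+[0,0,dz])-[a,b]+.5)*f;cv2.drawMarker(o,tuple(int(v) for v in q),col,cv2.MARKER_CROSS,10,1)
cv2.imwrite('pics/w5.png',o)
```

```text
t 7.875 pos [664.9  54.4 121.5] [ 3.141  0.    -0.166] f [ 0.   0.4 -0.6] shift [ 0.  -0.1  1.5] turn [ 0.01  0.01 -0.1 ]
[620, 612, 614, 612, 617, 590, 602, 664, 663, 551, 40, 73, 64, 55, 63, 65, 68, 56, 46] [614, 615, 610, 609, 615, 607, 581, 662, 661, 550, 58, 69, 67, 64, 64, 59, 62, 61, 50]
```

View pics/w5.png

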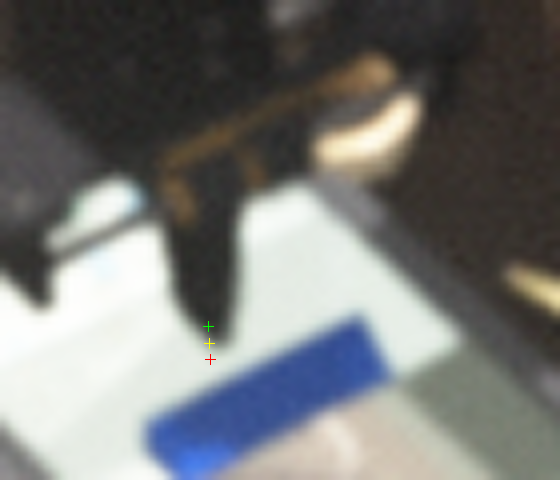

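The tips are now at about z 150–157, behind the lip and clear of the glass. Pushing.

Call:
{"api": "move_arm", "payload": {"plan": [[[0, 0, 0], [-0.008, 0, 0], -1], [[0, 0, 0], [-0.016, 0, 0], -1], [[0, 0, 0], [-0.023, 0, 0], -1], [[0, 0, 0], [-0.029, 0, 0], -1], [[0, 0, 0], [-0.035, 0, 0], -1]]}}

```text
t: 8.6
eef_pos: [630.2, 60.2, 121.7]
tcp_rot: [3.141, -0.0, -0.166]
ft_force: [1.5, -0.7, -0.7]
opening: 0.004
grip_force: 0.9
```

```bash
cat >> h.py <<'E'
def lip(n,roi):
    p=shot(n);hsv=cv2.cvtColor(p['img'],cv2.COLOR_RGB2HSV);a,b,c,d=roi
    m=np.zeros(hsv.shape[:2],np.uint8);m[b:d,a:c]=cv2.inRange(hsv,(100,110,60),(130,255,255))[b:d,a:c]
    k,l,st,ce=cv2.connectedComponentsWithStats(m)
    if k<2: return print('none')
    j=1+np.argmax(st[1:,4]);print(n,st[j],ce[j].round(1),atz(p,ce[j],155).round(1))
E
python3 - <<'E'
from h import *
go([665,54.5,120]);lip('scene',(225,170,300,250))
E
```

```text
t 8.6 pos [630.2  60.2 121.7] [ 3.141 -0.    -0.166] f [ 1.5 -0.7 -0.7] shift [35.3 -0.1  1.7] turn [ 0.01 -0.02 -0.1 ]
scene [248 194  29  20 225] [262.2 203.8] [608.2  66.4 155. ]
```

The lip moved 17 mm and the force is 1.5 N, so there is contact. I'll keep pushing.

Call:
{"api": "move_arm", "payload": {"plan": [[[0, 0, 0], [-0.006, 0, 0], -1], [[0, 0, 0], [-0.012, 0, 0], -1], [[0, 0, 0], [-0.018, 0, 0], -1], [[0, 0, 0], [-0.024, 0, 0], -1], [[0, 0, 0], [-0.03, 0, 0], -1]]}}

```text
t: 9.28
eef_pos: [600.5, 65.2, 121.7]
tcp_rot: [3.141, -0.0, -0.166]
ft_force: [1.2, -1.1, 1.1]
opening: 0.006
grip_force: 0.9
```

Call:
{"api": "move_arm", "payload": {"plan": [[[0, 0, 0], [-0.002, 0, 0], -1], [[0, 0, 0], [-0.004, 0, 0], -1], [[0, 0, 0], [-0.006, 0, 0], -1], [[0, 0, 0], [-0.008, 0, 0], -1], [[0, 0, 0], [-0.01, 0, 0], -1]]}}

```text
t: 9.9
eef_pos: [590.9, 66.8, 121.6]
tcp_rot: [3.142, -0.0, -0.166]
ft_force: [1.6, -1.4, 0.3]
opening: 0.007
grip_force: 0.8
```

Run:
```python
from h import *
go([665,54.5,120]);lip('scene',(225,170,310,260))
```

```text
t 9.9 pos [590.9  66.8 121.6] [ 3.142 -0.    -0.166] f [ 1.6 -1.4  0.3] shift [75.1 -0.1  1.6] turn [ 0.   -0.   -0.11]
scene [257 203  29  20 232] [271.1 212.7] [568.8  72.9 155. ]
```

Moved about 58 mm so far. From here I'll push in 1 mm rows with force checks.

Call:
{"api": "move_arm", "payload": {"plan": [[[0, 0, 0], [-0.001, 0, 0], -1], [[0, 0, 0], [-0.002, 0, 0], -1], [[0, 0, 0], [-0.003, 0, 0], -1], [[0, 0, 0], [-0.004, 0, 0], -1], [[0, 0, 0], [-0.005, 0, 0], -1]]}}

```text
t: 10.58
eef_pos: [586.0, 67.7, 121.6]
tcp_rot: [3.141, 0.0, -0.166]
ft_force: [1.2, -0.4, -0.3]
opening: 0.003
grip_force: 0.8
```

Call:
{"api": "move_arm", "payload": {"plan": [[[0, 0, 0], [-0.001, 0, 0], -1], [[0, 0, 0], [-0.002, 0, 0], -1], [[0, 0, 0], [-0.003, 0, 0], -1]]}}

```text
t: 10.95
eef_pos: [583.1, 68.1, 121.6]
tcp_rot: [3.142, -0.0, -0.166]
ft_force: [1.7, -0.5, -0.2]
opening: 0.004
grip_force: 0.8
```

Call:
{"api": "move_arm", "payload": {"plan": [[[0, 0, 0], [-0.001, 0, 0], -1], [[0, 0, 0], [-0.002, 0, 0], -1], [[0, 0, 0], [-0.003, 0, 0], -1]]}}

```text
t: 11.32
eef_pos: [580.1, 68.6, 121.6]
tcp_rot: [3.141, -0.0, -0.166]
ft_force: [1.1, -1.2, 0.3]
opening: 0.005
grip_force: 0.8
```

Call:
{"api": "move_arm", "payload": {"plan": [[[0, 0, 0], [-0.001, 0, 0], -1], [[0, 0, 0], [-0.002, 0, 0], -1], [[0, 0, 0], [-0.003, 0, 0], -1]]}}

```text
t: 11.7
eef_pos: [579.3, 68.8, 121.8]
tcp_rot: [-3.141, -0.005, -0.166]
ft_force: [13.4, -3.4, -5.7]
opening: 0.006
grip_force: 6.9
```

The force is 13 N, so the pane is at its end stop. I'll back off, lift and travel above the tare key.

Call:
{"api": "move_arm", "payload": {"plan": [[[0, 0, 0], [0.002, 0, 0], -1], [[0, 0, 0], [0.002, 0, 0], -1], [[0, 0, 0], [0.012, 0, 0], -1], [[0, 0, 0], [0.015, 0, -0.03], -1], [[0, 0, 0], [0.015, 0, -0.06], -1]]}}

```text
t: 12.32
eef_pos: [592.0, 66.7, 182.0]
tcp_rot: [3.141, 0.002, -0.166]
ft_force: [-0.0, -0.1, 0.3]
opening: 0.002
grip_force: 0.0
```

Call:
{"api": "move_arm", "payload": {"plan": [[[0, 0, 0], [-0.045, 0.017, 0], -1], [[0, 0, 0], [-0.09, 0.034, 0], -1], [[0, 0, 0], [-0.138, 0.052, 0], -1], [[0, 0, 0], [-0.138, 0.052, 0.04], -1], [[0, 0, 0], [-0.138, 0.052, 0.08], -1]]}}

```text
t: 12.95
eef_pos: [447.5, 38.1, 101.5]
tcp_rot: [-3.141, -0.002, -0.166]
ft_force: [1.2, -0.0, -0.3]
opening: 0.005
grip_force: 0.0
```

Run:
```python
from h import *
go([450,38,40]);e=np.array(readout.state()['eef_pos'])
p=shot('wrist');q=shot('scene')
for dz in(0,30,36): print(proj(p,e+[0,0,dz]),proj(q,e+[0,0,dz]))
a=(220,150,350,270);b=(270,200,350,275)
def c(p,r): x,y,X,Y=r; return cv2.resize(p['img'][y:Y,x:X,::-1],(400,375),interpolation=cv2.INTER_CUBIC)
A=cv2.resize(p['img'][:,:,::-1],(400,300));A=np.vstack([A,np.zeros((75,400,3),np.uint8)])
o=c(q,b)
for z,col in((50,(0,0,255)),):
    u=(proj(q,[448.2,38,z])-[b[0],b[1]])*5;cv2.drawMarker(o,tuple(int(v) for v in u),col,cv2.MARKER_CROSS,12,1)
for dz in(30,36):
    u=(proj(q,e+[0,0,dz])-[b[0],b[1]])*5;cv2.drawMarker(o,tuple(int(v) for v in u),(0,255,0),cv2.MARKER_CROSS,12,1)
cv2.imwrite('pics/w6.png',np.hstack([A,o]))
```

```text
t 12.95 pos [447.5  38.1 101.5] [-3.141e+00 -2.000e-03 -1.660e-01] f [ 1.2 -0.  -0.3] shift [ 2.4 -0.3 61.5] turn [-0.01 -0.11 -0.12]
[278.89446164 238.68564941] [313.70009747 243.43127574]
[278.82661544 258.31934707] [314.43525083 236.08406298]
[278.81049837 262.98339077] [314.58555744 234.58188025]
```

View pics/w6.png

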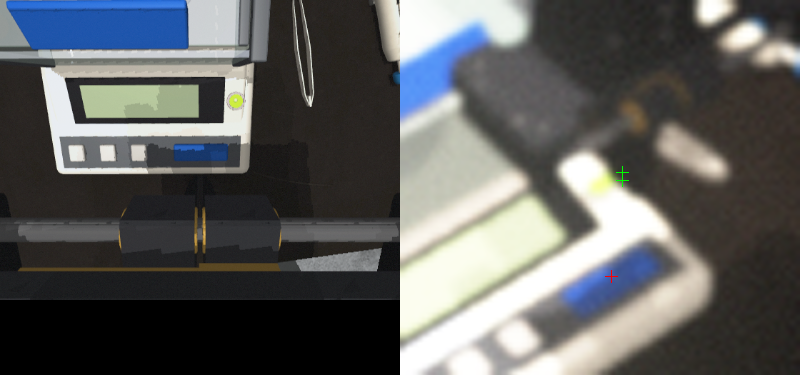

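The pane is shut in this view and the blue key lies just ahead of the fingertips. I'll check the key's centre by colour, from the wrist camera and the top one if it isn't blocked.

Run:
```python
from h import *
p=shot('wrist');hsv=cv2.cvtColor(p['img'],cv2.COLOR_RGB2HSV);m=cv2.inRange(hsv,(100,110,40),(130,255,255));m[:190]=0;m[235:]=0;m[:,:225]=0;m[:,335:]=0
k,l,st,ce=cv2.connectedComponentsWithStats(m);j=1+np.argmax(st[1:,4])
x,y,w,h,_=st[j];print(st[j],ce[j],[atz(p,q,50).round(1) for q in(ce[j],(x,y+h/2),(x+w,y+h/2),(x+w/2,y),(x+w/2,y+h))])
go([448.2,38,45])
```

```text
[ 242  199   78   25 1855] [280.19784367 210.66954178] [array([448.8,  36.7,  50. ]), array([452.7,  64.2,  50. ]), array([443.3,   8.3,  50. ]), array([457.3,  34.7,  50. ]), array([438.6,  37.8,  50. ])]
t 13.1 pos [446.7  38.2 100.9] [ 3.141  0.004 -0.166] f [-0.2 -0.7  0.8] shift [ 1.8 -0.1 55.9] turn [ 0.02  0.22 -0.11]
```

Call:
{"api": "move_arm", "payload": {"plan": [[[0, 0, 0], [0, 0, 0.025], -1], [[0, 0, 0], [0, 0, 0.045], -1], [[0, 0, 0], [0, 0, 0.06], -1], [[0, 0, 0], [0, 0, 0.065], -1], [[0, 0, 0], [0, 0, 0.065], -1]]}}

```text
t: 13.72
eef_pos: [447.9, 38.2, 37.4]
tcp_rot: [-3.142, -0.001, -0.166]
ft_force: [-0.7, 0.3, 0.0]
opening: 0.006
grip_force: 0.0
```

Run:
```python
from h import *
go([448.2,38,25])
p=shot('wrist')['img'].astype(int)
for c in(274,284): print(p[205:265:2,c].tolist())
```

```text
t 13.725 pos [447.9  38.2  37.4] [-3.142e+00 -1.000e-03 -1.660e-01] f [-0.7  0.3  0. ] shift [ 0.3  0.1 12.4] turn [-0.   -0.04 -0.1 ]
[[230, 225, 214], [230, 225, 215], [231, 225, 215], [230, 225, 216], [208, 200, 186], [95, 94, 88], [53, 55, 57], [52, 56, 59], [55, 55, 58], [51, 53, 55], [51, 52, 56], [52, 54, 56], [28, 46, 73], [22, 48, 93], [27, 54, 105], [21, 53, 104], [17, 54, 104], [21, 53, 102], [18, 53, 103], [23, 46, 85], [21, 18, 19], [15, 13, 17], [21, 20, 22], [13, 13, 10], [23, 20, 20], [17, 17, 20], [21, 22, 23], [20, 24, 24], [18, 16, 20], [11, 15, 16]]
[[230, 225, 215], [231, 226, 215], [231, 226, 216], [230, 225, 215], [142, 137, 128], [78, 77, 77], [51, 53, 55], [54, 56, 58], [50, 54, 54], [51, 55, 58], [52, 52, 55], [50, 49, 53], [31, 44, 75], [21, 49, 95], [22, 53, 102], [20, 53, 104], [22, 52, 104], [27, 53, 103], [21, 52, 103], [22, 46, 85], [22, 17, 24], [17, 17, 18], [18, 20, 20], [16, 18, 19], [16, 17, 19], [22, 22, 23], [19, 17, 17], [13, 10, 13], [23, 21, 22], [20, 17, 21]]
```

The key centre is (448.5, 37) and the tool is over it. I'll lower in guarded steps.

Call:
{"api": "move_arm", "payload": {"plan": [[[0, 0, 0], [0, 0.001, 0.003], -1], [[0, 0, 0], [0, 0.001, 0.006], -1], [[0, 0, 0], [0, 0.001, 0.009], -1], [[0, 0, 0], [0, 0.001, 0.012], -1], [[0, 0, 0], [0, 0.001, 0.012], -1]]}}

```text
t: 14.4
eef_pos: [447.0, 37.2, 24.3]
tcp_rot: [3.141, 0.001, -0.166]
ft_force: [0.6, -0.6, 0.2]
opening: 0.005
grip_force: 0.0
```

Call:
{"api": "move_arm", "payload": {"plan": [[[0, 0, 0], [0, 0, 0.001], -1], [[0, 0, 0], [0, 0, 0.002], -1], [[0, 0, 0], [0, 0, 0.003], -1], [[0, 0, 0], [0, 0, 0.003], -1]]}}

```text
t: 14.9
eef_pos: [447.1, 37.2, 21.6]
tcp_rot: [3.141, 0.0, -0.166]
ft_force: [-0.7, -0.4, -0.2]
opening: 0.004
grip_force: 0.0
```

Call:
{"api": "move_arm", "payload": {"plan": [[[0, 0, 0], [0, 0, 0.001], -1], [[0, 0, 0], [0, 0, 0.002], -1], [[0, 0, 0], [0, 0, 0.003], -1], [[0, 0, 0], [0, 0, 0.003], -1]]}}

```text
t: 15.4
eef_pos: [447.1, 37.2, 18.5]
tcp_rot: [3.142, 0.0, -0.166]
ft_force: [-0.4, -0.3, 0.5]
opening: 0.006
grip_force: 0.0
```

Call:
{"api": "move_arm", "payload": {"plan": [[[0, 0, 0], [0, 0, 0.001], -1], [[0, 0, 0], [0, 0, 0.002], -1], [[0, 0, 0], [0, 0, 0.002], -1]]}}

```text
t: 15.78
eef_pos: [447.1, 37.2, 16.5]
tcp_rot: [3.141, 0.0, -0.166]
ft_force: [0.5, -0.1, 0.7]
opening: 0.006
grip_force: 0.0
```

Call:
{"api": "move_arm", "payload": {"plan": [[[0, 0, 0], [0, 0, 0.001], -1], [[0, 0, 0], [0, 0, 0.002], -1], [[0, 0, 0], [0, 0, 0.002], -1]]}}

```text
t: 16.15
eef_pos: [447.1, 37.1, 14.5]
tcp_rot: [3.141, 0.0, -0.166]
ft_force: [0.3, 1.1, 0.4]
opening: 0.005
grip_force: 0.0
```

Call:
{"api": "move_arm", "payload": {"plan": [[[0, 0, 0], [0, 0, 0.001], -1], [[0, 0, 0], [0, 0, 0.002], -1], [[0, 0, 0], [0, 0, 0.002], -1]]}}

```text
t: 16.52
eef_pos: [447.2, 37.2, 12.6]
tcp_rot: [3.142, -0.0, -0.166]
ft_force: [-0.5, 1.1, 2.5]
opening: 0.006
grip_force: 1.4
```

Contact, at 2.5 N. I'll press 2 mm more and hold.

Call:
{"api": "move_arm", "payload": {"plan": [[[0, 0, 0], [0, 0, 0.001], -1], [[0, 0, 0], [0, 0, 0.0018], -1], [[0, 0, 0], [0, 0, 0.0018], -1], [[0, 0, 0], [0, 0, 0.0018], -1]]}}

```text
t: 17.02
eef_pos: [447.2, 37.2, 10.9]
tcp_rot: [3.142, -0.0, -0.166]
ft_force: [-2.3, -0.2, 4.8]
opening: 0.001
grip_force: 2.4
```

Call:
{"api": "move_arm", "payload": {"plan": [[[0, 0, 0], [0, 0, 0.0005], -1], [[0, 0, 0], [0, 0, 0.0005], -1], [[0, 0, 0], [0, 0, 0.0005], -1]]}}

```text
t: 17.4
eef_pos: [447.2, 37.2, 10.3]
tcp_rot: [3.142, -0.0, -0.166]
ft_force: [-1.5, 0.0, 5.7]
opening: 0.004
grip_force: 2.7
```

The force is 5.7 N, so the key is well past 2 mm and has been held. Withdrawing.

Call:
{"api": "move_arm", "payload": {"plan": [[[0, 0, 0], [0, 0, -0.004], -1], [[0, 0, 0], [0, 0, -0.012], -1], [[0, 0, 0], [0, 0, -0.04], -1], [[0, 0, 0], [0, 0, -0.09], -1], [[0, 0, 0], [0, 0, -0.14], -1]]}}

```text
t: 18.02
eef_pos: [446.7, 37.2, 152.1]
tcp_rot: [3.141, 0.001, -0.166]
ft_force: [0.5, 0.3, -1.0]
opening: 0.005
grip_force: 0.0
```

Call:
{"api": "move_arm", "payload": {"plan": [[[0, 0, 0], [0, 0, -0.03], -1], [[0, 0, 0], [0, 0, -0.06], -1], [[0, 0, 0], [0, 0, -0.06], -1], [[0, 0, 0], [0, 0, -0.06], -1]]}}

```text
t: 18.52
eef_pos: [446.6, 37.2, 209.8]
tcp_rot: [3.141, 0.001, -0.166]
ft_force: [0.1, -0.7, 0.4]
opening: 0.005
grip_force: 0.0
```

Run:
```python
from h import *
go([448.2,38,200]);lip('scene',(225,170,315,245));lip('scene',(295,240,330,270))
```

```text
t 18.525 pos [446.6  37.2 209.8] [ 3.141e+00  1.000e-03 -1.660e-01] f [ 0.1 -0.7  0.4] shift [ 1.4 -1.1  9.8] turn [ 0.01  0.04 -0.1 ]
scene [259 205  30  21 265] [273.8 215.5] [556.9  74.9 155. ]
scene [303 250  18  13 112] [311.7 255.8] [400.  105.2 155. ]
```

```bash
python3 -c "
from cell import env
print(env.job_done())"
```

```text
the job is handed in; nothing more can be done
None
```

The pane is shut against its stop, and the tare key was then pressed at 5.7 N and is back up. The arm has withdrawn and the job is handed in; no verdict was returned.

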